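Put the microscope objectives away in order of size

ROBOT

A 6-joint arm with a two-finger parallel gripper is mounted at the origin on the work surface. World frame = base frame: x ahead of the robot, y to its left, z up, the work surface at z = 0. Lengths are in m, angles in rad, forces in N, time in s.
With the tool pointing down it reaches from about 0.35 to 0.775 m from the base axis. Payload 7.3 kg.
Tool frame: the origin (TCP) lies at the centre of the arm's flange, where the gripper is bolted on; the fingertips stand 178 mm ahead of it and the grasp point (between the pads) lies 159 mm ahead of it; x points along the fingers, y is the direction in which the jaws open and shut, and the axes are right-handed (so a half turn about x gives the same grasp; the last joint's range is limited). The gripper opens to 92 mm and grips with 3 to 60 N. Pads are 19 mm wide; open, the fingers measure 130 mm over their backs; the gripper's body (75 mm by 190 mm) begins 47 mm behind the grasp point.
Start: joints at [1.126, 0.342, 1.524, -0, 1.275, -0.146], TCP at [0.155, 0.502, 0.405] pointing down, gripper open.
Joint ranges: [-2.53, 2.53], [-0.77, 2.02], [0.04, 2.7], [-1, 4.14], [0.28, 2.66], [-3.11, 3.11]. Speed limits (rad/s): [2.57, 2.57, 3.14, 3.14, 3.14, 3.14].

INTERFACE

Orientations are given as [roll, pitch, yaw] about the fixed x, y, z axes, in that order (R = Rz(yaw) Ry(pitch) Rx(roll)).
In Python, from cell import readout, cams, workorder gives the robot as it stands.
- The arm moves only by the shell command python3 -m inch 'ROWS' [FORCE]. ROWS is text: rows parted by semicolons, each of 5 numbers parted by spaces: the shift along the world's x, y, z in mm, then the turn about the world's z in rad, then the opening, from 0 (shut) to 1 (fully open). A call has 1 to 8 rows; each row shifts and turns the commanded pose from where the row before left it; what a row does not reach is not made up. A row lasts 1/12 s, in which the tool goes at most 41.7 mm and 7.16 degrees, less where a joint would pass 70% of its speed; a pose out of reach is approached as far as the arm can. A call is refused whole if a number of a shift passes 41.7 or a number of a turn 0.125, either way. A call with a gripper value outside its range is refused whole. The fingers move at their own pace and stop on an object; FORCE is the grip in N (left out, the last holds). Time passes only in rows, so rows that do not move let the fingers close. It gives the time, the measured TCP pose, the force and the opening at its end, in the units of the state.
- readout.observe(): the state, without advancing time (a new reading comes with each control period).
- cams.read_camera(name): name is "scene" or "top" or "wrist"; returns a dict with "color" (480x640x3 uint8, red, green, blue), "fx", "fy", "cx", "cy" (pixels), "world_to_cam" (4x4, takes a point from world to camera coordinates); the wrist camera has in their place "T_tool_cam" (4x4, takes a point from camera to tool coordinates, whose origin is the TCP and whose axes are the tool frame's). Camera axes: x right, y down, z forward; pixel columns grow to the right and rows downward; lengths in m; the calibration is good to about 2 mm. A picture is of the moment at which its call begins: read the wrist's pose just before it. There is no depth.
- workorder.hand_in(): hands the job in, once; it reports no verdict.
The state is a dict: "time": time; "qpos": joint angles; "qvel": joint speeds; "joint_efforts": joint torques, N m; "tool_pos": TCP position; "tool_rot": TCP orientation; "contact_force": force on the tool from outside, world axes, zero at the start; "torque": the same for the moment, N m; "opening": finger opening in m.
Only numpy, scipy, OpenCV 4.12 (cv2) and the standard library are available. Lean on these libraries where they do the work, as an engineer would, in place of code of your own. Each camera call takes 0.05 s, during which the arm holds its last target.

TASK

Put the four metal microscope objectives away in the white tray, one to a cell and standing upright on the cell floor, in order of size along the row: the smallest in the cell next to the tall brass thumbscrew, the largest in the cell next to the flat steel screw. Set each one down rather than dropping it, never tip one over, and leave the other things on the table where they are.

Things in the scene. Friction and masses are not known exactly. Their poses are not given: they have to be found in the camera images.
- obj_a_mid (a point): centre (half-way up, on the axis) of the smallest of four bare-metal microscope objectives: a loose round steel barrel with a black band low down, 24 mm in diameter and 54 mm tall, standing upright, lens nose up; the barrel is straight for the lower 40 mm, then steps in to a narrower nose, 12 mm at the tip. z axis up along the barrel
- obj_b_mid (a point): centre (half-way up, on the axis) of the second smallest of four bare-metal microscope objectives: a loose round steel barrel with a black band low down, 30 mm in diameter and 62 mm tall, standing upright, lens nose up; the barrel is straight for the lower 46 mm, then steps in to a narrower nose, 15 mm at the tip. z axis up along the barrel
- obj_c_mid (a point): centre (half-way up, on the axis) of the second largest of four bare-metal microscope objectives: a loose round steel barrel with a black band low down, 36 mm in diameter and 72 mm tall, standing upright, lens nose up; the barrel is straight for the lower 54 mm, then steps in to a narrower nose, 18 mm at the tip. z axis up along the barrel
- obj_d_mid (a point): centre (half-way up, on the axis) of the largest of four bare-metal microscope objectives: a loose round steel barrel with a black band low down, 42 mm in diameter and 82 mm tall, standing upright, lens nose up; the barrel is straight for the lower 62 mm, then steps in to a narrower nose, 21 mm at the tip. z axis up along the barrel
- tray: white plastic tray fixed to the table: a row of four cells along its y axis. Origin: centre of its underside, z up. Cells 58 mm (y) by 70 mm (x) inside, centres at x = 0, y = -93, -31, +31, +93 mm. Floor 3 mm thick; walls and dividers 4 mm thick, tops 10 mm above the table. 252 mm long without the flat lugs past its ends, which carry a screw head each at x = 0, y = +146 and -146 mm
- thumbscrew: tall round brass thumbscrew, 28 mm in diameter, 34 mm tall, fixed on the lug at one end of the tray (either end, it varies); origin: centre of its underside, 4 mm above the table
- flatscrew: flat steel screw head, 26 mm in diameter, 5 mm tall, fixed on the lug at the other end of the tray; origin: centre of its underside, 4 mm above the table

How it is judged:
At the end, for the whole second after the job is handed in: each objective stands upright (within 0.1 rad) on the floor of its own cell (height within 4 mm, centre within 18 mm of the cell's centre along the row and 24 mm across it), in order of size from the thumbscrew end (smallest) to the flat-screw end (largest), released and at rest (x of obj_a_mid in the frame of tray between -0.024 and 0.024 m and z of obj_a_mid in the frame of tray between 0.026 and 0.034 m and angle between each of obj_a_mid, obj_b_mid, obj_c_mid, obj_d_mid's own z axis and vertical below 0.1 rad and linear speed of each of obj_a, obj_b, obj_c, obj_d below 0.02 m/s and contact force between the fingers and obj_a below 0.1 N and x of obj_b_mid in the frame of tray between -0.024 and 0.024 m and z of obj_b_mid in the frame of tray between 0.03 and 0.038 m and contact force between the fingers and obj_b below 0.1 N and x of obj_c_mid in the frame of tray between -0.024 and 0.024 m and z of obj_c_mid in the frame of tray between 0.035 and 0.043 m and contact force between the fingers and obj_c below 0.1 N and x of obj_d_mid in the frame of tray between -0.024 and 0.024 m and z of obj_d_mid in the frame of tray between 0.04 and 0.048 m and contact force between the fingers and obj_d below 0.1 N and ((y of thumbscrew in the frame of tray above 0 m and y of obj_a_mid in the frame of tray between 0.075 and 0.111 m and y of obj_b_mid in the frame of tray between 0.013 and 0.049 m and y of obj_c_mid in the frame of tray between -0.049 and -0.013 m and y of obj_d_mid in the frame of tray between -0.111 and -0.075 m) or (y of thumbscrew in the frame of tray below 0 m and y of obj_a_mid in the frame of tray between -0.111 and -0.075 m and y of obj_b_mid in the frame of tray between -0.049 and -0.013 m and y of obj_c_mid in the frame of tray between 0.013 and 0.049 m and y of obj_d_mid in the frame of tray between 0.075 and 0.111 m))); the robot touches nothing.
It fails at once if an objective is tipped over (more than about 35 degrees) (angle between any of obj_a_mid, obj_b_mid, obj_c_mid, obj_d_mid's own z axis and vertical above 0.6 rad).
It fails at once if an objective is dropped (falls free faster than 0.7 m/s, about 25 mm) ((linear speed of obj_a above 0.7 m/s and contact force between the fingers and obj_a below 0.05 N) or (linear speed of obj_b above 0.7 m/s and contact force between the fingers and obj_b below 0.05 N) or (linear speed of obj_c above 0.7 m/s and contact force between the fingers and obj_c below 0.05 N) or (linear speed of obj_d above 0.7 m/s and contact force between the fingers and obj_d below 0.05 N)).
It fails at once if another thing on the table is pushed more than 20 mm from its place (distance of any of lens_cap, driver, spanner, jar, blower, sample_box, post_holder from where it was at the start of the episode above 0.02 m).
It also fails if it takes over 99 s, if anything falls off the work surface, if the arm or the gripper's body presses on something with over 40 N, if the wrist force passes 120 N, or if a joint passes its speed limit or range.

## Working session

There is one attempt and no reset: what is moved stays moved. The work goes in short steps, Python scripts to look and compute and a shell command to move; the robot and the scene stay as the last step left them, time stands still between calls to the robot, and variables do not carry over. Pictures are saved under pics/ and viewed, and the job is handed in when it is done.

```bash
ls; mkdir -p pics; python3 - <<'E'
from cell import readout,cams
import cv2
print(readout.observe())
for n in("scene","top","wrist"):
    c=cams.read_camera(n); cv2.imwrite(f"pics/{n}0.png",c["color"][:,:,::-1]); print(n,{k:(v.tolist() if hasattr(v,'tolist') else v) for k,v in c.items() if k!="color"})
E
```

```text
pics
{'time': 0.0, 'qpos': array([ 1.12599793e+00,  3.42737580e-01,  1.52501279e+00,  1.70466346e-05,
        1.27539400e+00, -1.46007009e-01]), 'qvel': array([-0.00153739,  0.00025196, -0.00081185, -0.00094001,  0.00112467,
       -0.00025289]), 'joint_efforts': array([ 1.51822187e-04, -4.31249142e+01, -2.44210660e+01,  7.17918598e-02,
        5.61480399e-02, -1.14766399e-04]), 'tool_pos': array([0.15446511, 0.50162591, 0.40403851]), 'tool_rot': array([-1.72730782,  1.56924453, -2.02610418]), 'contact_force': array([-0.24944358,  0.90803073, -0.10058929]), 'torque': array([-0.02315621,  0.00124244, -0.03133664]), 'opening': 0.09198151594833158}
scene {'fx': 478.01653629250444, 'fy': 478.01653629250444, 'cx': 318.96671186895867, 'cy': 240.02955612782188, 'world_to_cam': [[0.6085080305144782, 0.7935440546591527, 0.0024104179103960903, -0.33599832994470147], [0.5961310346114166, -0.45511800698908794, -0.6614343423858506, -0.3087960276349203], [-0.523780265352288, 0.40392503392262336, -0.7499992003983035, 1.102425723712728], [0.0, 0.0, 0.0, 1.0]]}
top {'fx': 532.8286239132989, 'fy': 532.8286239132989, 'cx': 323.7466833987274, 'cy': 246.68092106790374, 'world_to_cam': [[-0.007656215713475915, -0.9999699934753742, -0.0011808936484225992, -0.018371514738746254], [-0.9821758962465948, 0.0077417601123373845, -0.1878046165102467, 0.554247381397158], [0.18780812334174088, -0.0002780273784776946, -0.9822056971467993, 0.8204172993475239], [0.0, 0.0, 0.0, 1.0]]}
wrist {'fx': 347.95240463163793, 'fy': 347.95240463163793, 'cx': 319.5625923462672, 'cy': 238.8418710064301, 'T_tool_cam': [[-6.352151155106125e-05, -0.2594867198074103, 0.965746673930906, 0.01923315593589503], [0.9999997021375107, -0.0007593486787720247, -0.0001382551023144935, -0.000365706453081871], [0.0007692138238740071, 0.965746377489025, 0.259486690751026, -0.0698589820176108], [0.0, 0.0, 0.0, 1.0]]}
```

View pics/scene0.png

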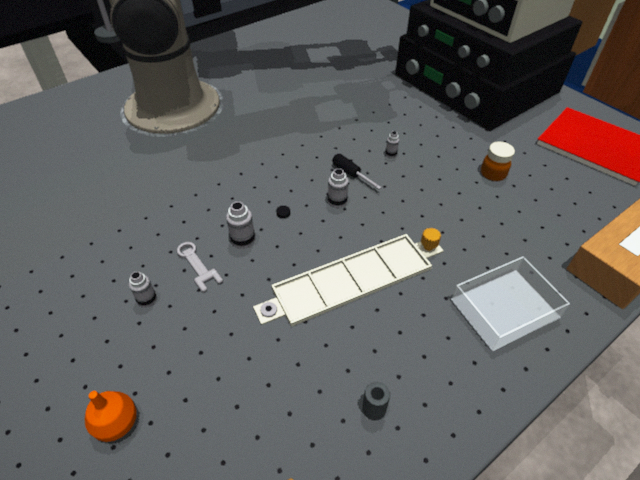

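View pics/top0.png

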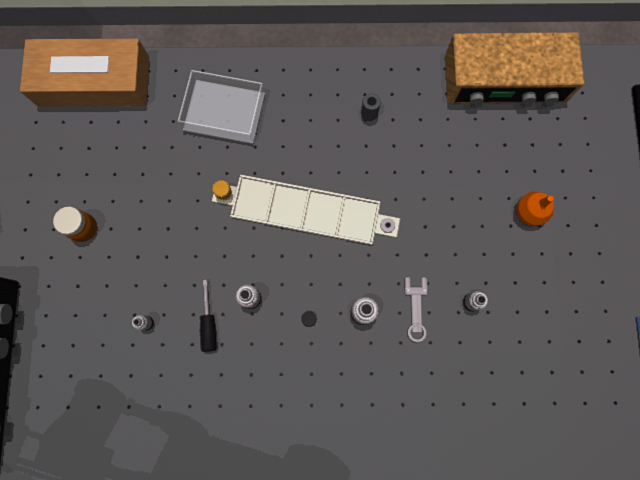

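View pics/wrist0.png

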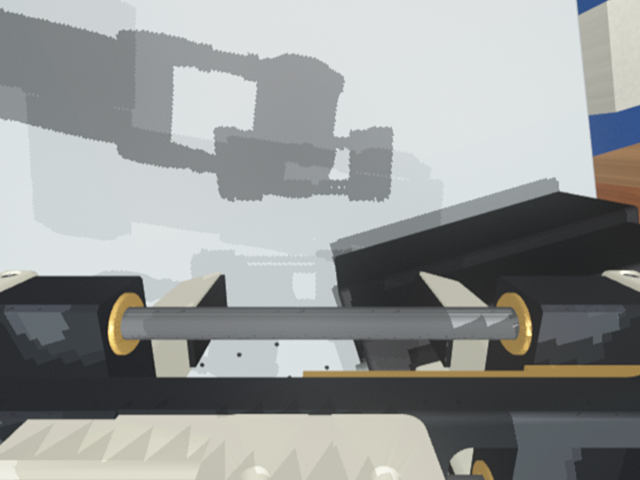

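The top view shows the thumbscrew at (222,189) and the flat screw at (388,226). The objectives are at (142,323), (247,296), (365,311) and (477,300). I'll zoom in to measure them.

```bash
python3 - <<'E'
import cv2,numpy as np
t=cv2.imread("pics/top0.png");s=cv2.imread("pics/scene0.png")
def cr(im,u,v,r=20):
    return cv2.resize(im[v-r:v+r,u-r:u+r],(200,200),interpolation=cv2.INTER_NEAREST)
T=[(142,323),(477,300),(247,296),(365,311)];S=[(392,145),(142,288),(338,187),(240,222)]
a=np.hstack([cr(t,*p) for p in T]);b=np.hstack([cr(s,*p,25) for p in S])
cv2.imwrite("pics/crops.png",np.vstack([a,b]))
cv2.imwrite("pics/tray.png",cv2.resize(t[165:255,200:410],None,fx=3.8,fy=3.8,interpolation=cv2.INTER_NEAREST))
E
```

```text
(no output)
```

View pics/crops.png

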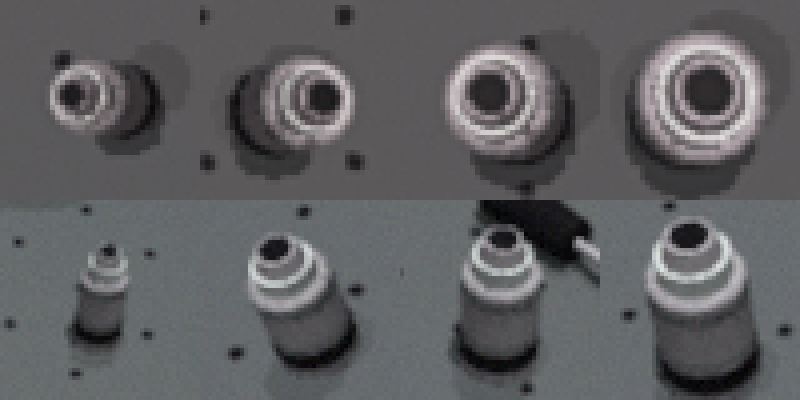

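View pics/tray.png

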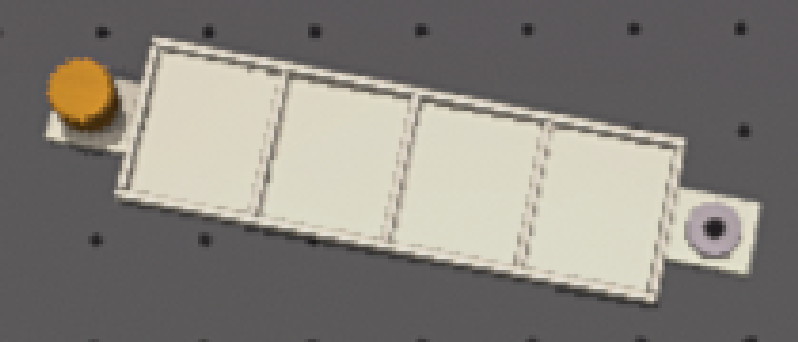

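```bash
cat > h.py <<'E'
import cv2,numpy as np
from cell import cams,readout
def ray(c,u,v):
    W=np.array(c["world_to_cam"]);R=W[:3,:3];o=-R.T@W[:3,3]
    d=R.T@np.array([(u-c["cx"])/c["fx"],(v-c["cy"])/c["fy"],1]);return o,d/np.linalg.norm(d)
def plane(c,u,v,z):
    o,d=ray(c,u,v);return o+d*(z-o[2])/d[2]
def tri(r):
    A=sum(np.eye(3)-np.outer(d,d) for o,d in r);b=sum((np.eye(3)-np.outer(d,d))@o for o,d in r);return np.linalg.solve(A,b)
E
python3 - <<'E'
from h import *
C={n:cams.read_camera(n) for n in("top","scene")}
H=dict(a=.054,b=.062,c=.072,d=.082)
T=dict(a=(136,322),b=(482,299.6),c=(245,294.2),d=(366.4,309));S=dict(a=(394,132.5),b=(136,275),c=(338.5,172),d=(237,205.7))
for k in H:
    t=plane(C["top"],*T[k],H[k]);s=plane(C["scene"],*S[k],H[k]);x=tri([ray(C["top"],*T[k]),ray(C["scene"],*S[k])])
    print(k,t.round(4),s.round(4),"tri",x.round(4))
top=C["top"]
img=top["color"].astype(int);m=((img.min(2)>150)&(img.max(2)-img.min(2)<45)).astype(np.uint8)
m[:, :205]=0;m[:,410:]=0;m[:165]=0;m[255:]=0
m=cv2.morphologyEx(m,cv2.MORPH_CLOSE,np.ones((5,5)));m=cv2.morphologyEx(m,cv2.MORPH_OPEN,np.ones((25,25)))
r=cv2.minAreaRect(max(cv2.findContours(m,0,1)[0],key=cv2.contourArea));print(r)
P=np.array([plane(top,*p,.010) for p in cv2.boxPoints(r)]);print(P.round(4), P.mean(0))
for i in range(4):print(np.linalg.norm(P[i]-P[i-1]))
f=lambda x,y:(200+x/3.8,165+y/3.8)
th=plane(top,*f(81,92),.038);fl=plane(top,*f(714,228),.009)
# outer corners from zoom
Q=np.array([plane(top,*f(*p),.010) for p in[(152,39),(686,139),(656,301),(116,196)]])
print(Q.round(4),Q.mean(0));print([np.linalg.norm(Q[i]-Q[i-1]).round(4) for i in range(4)])
print("th",th,"fl",fl,"mid",(th+fl)/2,np.linalg.norm((th-fl)[:2]))
d=((Q[0]-Q[1])+(Q[3]-Q[2]));print("tray yaw(y axis toward th) dirs",np.degrees(np.arctan2(d[1],d[0])),np.degrees(np.arctan2(*(th-fl)[1::-1])))
c0=Q.mean(0)[:2];u=d[:2]/np.linalg.norm(d[:2])
for k,o in zip("abcd",(.093,.031,-.031,-.093)):print(k,(c0+u*o).round(4))
E
```

```text
a [0.434  0.2773 0.054 ] [0.433  0.2786 0.054 ] tri [0.4341 0.2771 0.0552]
b [ 0.4647 -0.2735  0.062 ] [ 0.4651 -0.2722  0.062 ] tri [ 0.4649 -0.2728  0.0621]
c [0.4752 0.1019 0.072 ] [0.4751 0.1021 0.072 ] tri [0.4752 0.102  0.0721]
d [ 0.4498 -0.0879  0.082 ] [ 0.4492 -0.0877  0.082 ] tri [ 0.4497 -0.0879  0.0825]
((305.55706787109375, 208.70327758789062), (151.07791137695312, 43.019432067871094), 10.885526657104492)
[[ 0.6186  0.1446  0.01  ]
 [ 0.6954  0.1323  0.01  ]
 [ 0.6411 -0.1282  0.01  ]
 [ 0.566  -0.1121  0.01  ]] [0.63030347 0.00914308 0.01      ]
0.26202182903947496
0.07771792927723507
0.2660905906269476
0.07681610588085243
[[ 0.6917  0.1241  0.01  ]
 [ 0.6417 -0.1225  0.01  ]
 [ 0.5659 -0.1068  0.01  ]
 [ 0.6168  0.139   0.01  ]] [0.62901149 0.00843761 0.01      ]
[np.float64(0.0764), np.float64(0.2517), np.float64(0.0774), np.float64(0.251)]
th [0.65778686 0.15083456 0.038     ] fl [ 0.59981758 -0.13425223  0.009     ] mid [0.62880222 0.00829117 0.0235    ] 0.2909208061948173
tray yaw(y axis toward th) dirs 78.41749805211154 78.50623001532468
a [0.6477 0.0995]
b [0.6352 0.0388]
c [ 0.6228 -0.0219]
d [ 0.6103 -0.0827]
```

```bash
cat >> h.py <<'E'
from scipy.spatial.transform import Rotation as Ro
def st():
    s=readout.observe();R=Ro.from_euler("xyz",s["tool_rot"]).as_matrix();y=R[:,1]
    a=np.degrees(np.arctan2(y[1],y[0]));g=s["tool_pos"]+.159*R[:,0]
    print("t",round(s["time"],2),"grasp",(g*1000).round(1),"toolx",R[:,0].round(3),"jawdeg",round(a,1),"turn to -11.5 (rad)",np.radians((-11.5-a+90)%180-90).round(3),"open",round(s["opening"],4),"F",s["contact_force"].round(1),"q6",s["qpos"][5].round(2))
    return g*1000
E
python3 -c "
from h import *;st()"
```

```text
t 0.25 grasp [154.5 501.6 245.4] toolx [-0.    -0.001 -1.   ] jawdeg 72.9 turn to -11.5 (rad) -1.473 open 0.0918 F [ 0.2 -0.1 -0.4] q6 -0.15
```

```bash
python3 -m inch '28 -22 0 -0.12 1;28 -22 0 -0.12 1;28 -22 0 -0.12 1;28 -22 0 -0.12 1;28 -22 0 -0.12 1;28 -22 0 -0.12 1;28 -22 0 -0.12 1;28 -22 0 -0.12 1' 25; python3 -c "
from h import *;st()"
```

```text
time: 0.92
tool_pos: [0.3796, 0.3244, 0.4048]
tool_rot: [2.003, 1.571, 0.738]
contact_force: [-0.3, 1.0, 0.3]
opening: 0.0917
t 0.92 grasp [379.6 324.4 245.8] toolx [ 0.  0. -1.] jawdeg 17.5 turn to -11.5 (rad) -0.507 open 0.0917 F [-0.3  1.   0.3] q6 0.25
```

```bash
python3 -m inch '11 -9.5 -20 -0.1 1;11 -9.5 -20 -0.1 1;11 -9.5 -20 -0.1 1;11 -9.5 -20 -0.1 1;10 -9 -20 -0.1 1;0 0 0 0 1;0 0 0 0 1;0 0 0 0 1'; python3 -c "
from h import *;st()
cv2.imwrite('pics/w1.png',cams.read_camera('wrist')['color'][:,:,::-1])"
```

```text
time: 1.58
tool_pos: [0.4325, 0.2791, 0.3055]
tool_rot: [2.394, 1.57, 0.637]
contact_force: [0.1, 0.5, -0.2]
opening: 0.0922
t 1.58 grasp [432.6 279.2 146.5] toolx [ 0.001  0.001 -1.   ] jawdeg -10.6 turn to -11.5 (rad) -0.015 open 0.0922 F [ 0.1  0.5 -0.2] q6 0.61
```

View pics/w1.png

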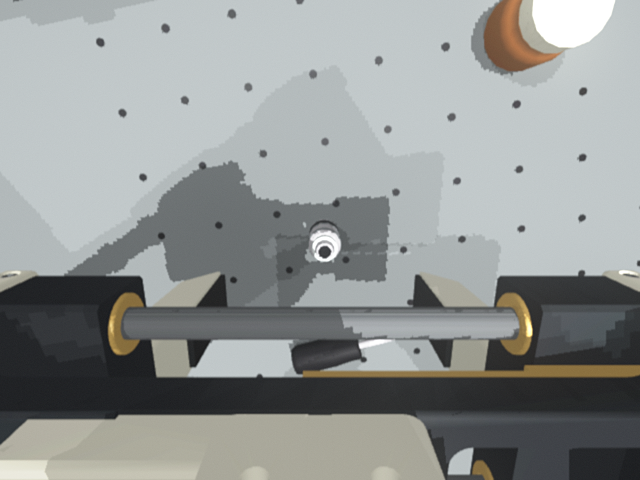

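The wrist view has obj a's nose at (324,252), with the driver well to one side. I'll check its position from this view.

```bash
cat >> h.py <<'E'
def wp(u,v,z):
    s=readout.observe();R=Ro.from_euler("xyz",s["tool_rot"]).as_matrix();c=cams.read_camera("wrist");M=np.array(c["T_tool_cam"])
    o=s["tool_pos"]+R@M[:3,3];d=R@M[:3,:3]@np.array([(u-c["cx"])/c["fx"],(v-c["cy"])/c["fy"],1]);return ((o+d*(z-o[2])/d[2])*1000).round(1)
E
python3 -c "
from h import *;print(wp(324,252,.054))"
```

```text
[435.1 276.4  54. ]
```

```bash
python3 -m inch '1.8 -2 -30 -0.015 1;0 0 -30 0 1;0 0 -30 0 1;0 0 -26 0 1;0 0 0 0 1;0 0 0 0 1;0 0 0 0 1'; python3 -c "
from h import *;st()"
```

```text
time: 2.27
tool_pos: [0.4349, 0.2774, 0.1906]
tool_rot: [2.181, 1.568, 0.408]
contact_force: [0.2, 0.7, -1.3]
opening: 0.0918
t 2.27 grasp [435.3 277.6  31.6] toolx [ 0.003  0.001 -1.   ] jawdeg -11.6 turn to -11.5 (rad) 0.001 open 0.0918 F [ 0.2  0.7 -1.3] q6 0.62
```

```bash
python3 -m inch '0 0 0 0 0.45;0 0 0 0 0.4;0 0 0 0 0.35;0 0 0 0 0.3;0 0 0 0 0.25;0 0 0 0 0.2;0 0 0 0 0.1;0 0 0 0 0' 25; python3 -m inch '0 0 0 0 0;0 0 0 0 0;0 0 0 0 0;0 0 0 0 0'; python3 -c "
from h import *;st()"
```

```text
time: 2.93
tool_pos: [0.4343, 0.2767, 0.1887]
tool_rot: [1.088, 1.571, -0.686]
contact_force: [0.3, 0.2, 0.3]
opening: 0.043
time: 3.27
tool_pos: [0.4344, 0.2767, 0.1887]
tool_rot: [1.705, 1.571, -0.069]
contact_force: [0.3, 0.2, -1.1]
opening: 0.0233
t 3.27 grasp [434.4 276.7  29.7] toolx [ 0. -0. -1.] jawdeg -11.6 turn to -11.5 (rad) 0.002 open 0.0233 F [ 0.3  0.2 -1.1] q6 0.62
```

```bash
python3 -m inch '0 0 20 0 0;0 0 30 0 0;0 0 30 0 0;0 0 0 0 0;0 0 0 0 0'; python3 -c "
from h import *;st()"; python3 -m inch '30 -25 0 0 0;30 -25 0 0 0;30 -25 0 0 0;30 -25 0 0 0;30 -25 0 0 0;30 -25 0 0 0;30 -25 0 0 0'; python3 -m inch '3 -2 0 0 0;0 0 0 0 0;0 0 0 0 0;0 0 0 0 0';python3 -c "
from h import *;st()
cv2.imwrite('pics/w2.png',cams.read_camera('scene')['color'][:,:,::-1])"
```

```text
time: 3.68
tool_pos: [0.4346, 0.2769, 0.2701]
tool_rot: [2.18, 1.567, 0.406]
contact_force: [0.0, -0.1, -1.7]
opening: 0.0234
t 3.68 grasp [435.1 277.1 111.1] toolx [ 0.003  0.001 -1.   ] jawdeg -11.6 turn to -11.5 (rad) 0.002 open 0.0234 F [ 0.  -0.1 -1.7] q6 0.62
time: 4.27
tool_pos: [0.6451, 0.1002, 0.2665]
tool_rot: [-1.347, 1.567, -3.121]
contact_force: [0.1, 0.5, -1.1]
opening: 0.0231
time: 4.6
tool_pos: [0.6462, 0.1007, 0.2675]
tool_rot: [-1.44, 1.568, 3.07]
contact_force: [-0.8, -0.5, -0.1]
opening: 0.0237
t 4.6 grasp [645.8 100.7 108.5] toolx [-0.003  0.    -1.   ] jawdeg -11.6 turn to -11.5 (rad) 0.001 open 0.0237 F [-0.8 -0.5 -0.1] q6 0.24
```

View pics/w2.png

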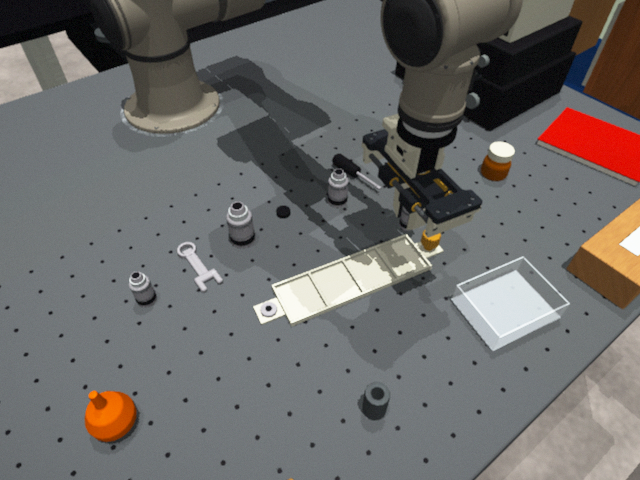

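```bash
python3 -m inch '1.5 -1 -25 0 0;0 0 -25 0 0;0 0 -15 0 0;0 0 -8 0 0;0 0 0 0 0;0 0 0 0 0'; python3 -m inch '0 0 -1 0 0;0 0 -1 0 0;0 0 0 0 0;0 0 0 0 0;0 0 0 0 0'; python3 -c "
from h import *;st()"
```

```text
time: 5.15
tool_pos: [0.6487, 0.0995, 0.1962]
tool_rot: [1.813, 1.57, 0.04]
contact_force: [-0.0, -0.2, -0.8]
opening: 0.0233
time: 5.57
tool_pos: [0.6489, 0.0987, 0.1942]
tool_rot: [1.762, 1.57, -0.011]
contact_force: [0.3, 0.2, -0.6]
opening: 0.0234
t 5.57 grasp [649.1  98.7  35.2] toolx [ 0.001 -0.    -1.   ] jawdeg -11.6 turn to -11.5 (rad) 0.002 open 0.0234 F [ 0.3  0.2 -0.6] q6 0.24
```

```bash
python3 -m inch '0 0 -1 0 0;0 0 0 0 0;0 0 0 0 0;0 0 0 0 0';python3 -m inch '0 0 -0.7 0 0;0 0 0 0 0;0 0 0 0 0;0 0 0 0 0';python3 -m inch '0 0 -0.7 0 0;0 0 0 0 0;0 0 0 0 0;0 0 0 0 0'; python3 -c "
from h import *;st()"
```

```text
time: 5.9
tool_pos: [0.6488, 0.0987, 0.1927]
tool_rot: [1.31, 1.571, -0.464]
contact_force: [0.6, 0.2, -0.4]
opening: 0.0233
time: 6.23
tool_pos: [0.6488, 0.0987, 0.192]
tool_rot: [1.181, 1.571, -0.593]
contact_force: [-0.1, 0.1, -0.4]
opening: 0.0233
time: 6.57
tool_pos: [0.6489, 0.0987, 0.1917]
tool_rot: [1.718, 1.57, -0.056]
contact_force: [-0.9, -1.0, 2.6]
opening: 0.0228
t 6.57 grasp [649.   98.7  32.7] toolx [ 0.001 -0.    -1.   ] jawdeg -11.6 turn to -11.5 (rad) 0.002 open 0.0228 F [-0.9 -1.   2.6] q6 0.24
```

```bash
python3 -m inch '0 0 0 0 0.35;0 0 0 0 0.4;0 0 0 0 0.5;0 0 0 0 0.6;0 0 0 0 0.6;0 0 0 0 0.6;0 0 0 0 0.6;0 0 0 0 0.6'; python3 -m inch '0 0 10 0 0.7;0 0 20 0 1;0 0 30 0 1;0 0 30 0 1;0 0 30 0 1;0 0 0 0 1'; python3 -c "
from h import *;st()
cv2.imwrite('pics/w3.png',cams.read_camera('wrist')['color'][:,:,::-1])"
```

```text
time: 7.23
tool_pos: [0.6488, 0.0987, 0.1913]
tool_rot: [1.002, 1.571, -0.772]
contact_force: [0.6, -0.0, -0.5]
opening: 0.0556
time: 7.73
tool_pos: [0.6501, 0.0989, 0.3195]
tool_rot: [1.811, 1.558, 0.038]
contact_force: [0.2, 0.1, 0.4]
opening: 0.0894
t 7.73 grasp [652.1  99.  160.5] toolx [ 0.013  0.    -1.   ] jawdeg -11.6 turn to -11.5 (rad) 0.002 open 0.0894 F [0.2 0.1 0.4] q6 0.24
```

View pics/w3.png

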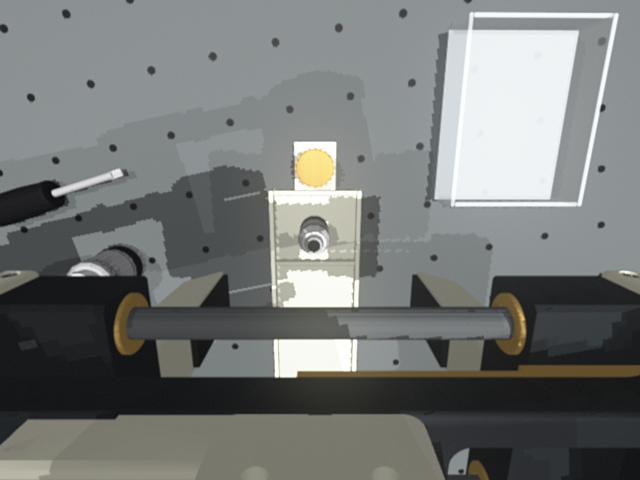

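Obj a stands upright in the thumbscrew-end cell, at (314,235). Next is c.

```bash
python3 -m inch '-30 0.5 0 0 1;-30 0.5 0 0 1;-30 0.5 0 0 1;-30 0.5 0 0 1;-30 0.5 0 0 1;-23.6 0.7 0 0 1;0 0 0 0 1;0 0 0 0 1';python3 -m inch '0 0 0 0 1;0 0 0 0 1'; python3 -c "
from h import *;st()
cv2.imwrite('pics/w4.png',cams.read_camera('wrist')['color'][:,:,::-1])"
```

```text
time: 8.45
tool_pos: [0.4744, 0.1021, 0.3113]
tool_rot: [-1.226, 1.57, -3.0]
contact_force: [0.7, -0.5, 0.8]
opening: 0.092
time: 8.62
tool_pos: [0.4762, 0.1018, 0.3113]
tool_rot: [1.769, 1.57, -0.005]
contact_force: [0.7, 0.7, 0.4]
opening: 0.0918
t 8.62 grasp [476.4 101.8 152.3] toolx [ 0.001 -0.    -1.   ] jawdeg -11.6 turn to -11.5 (rad) 0.003 open 0.0918 F [0.7 0.7 0.4] q6 0.26
```

View pics/w4.png

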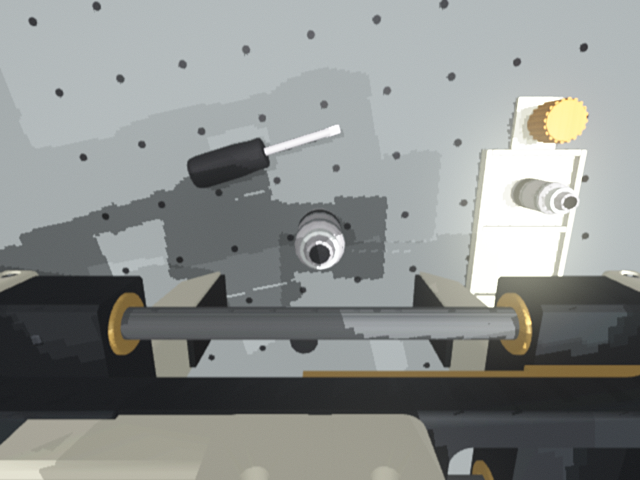

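C is centred between the jaws at (320,253), so I'll go down.

```bash
python3 -c "
from h import *;print(wp(320,253,.072))"; python3 -m inch '-1 0 -30 0 1;0 0 -30 0 1;0 0 -30 0 1;0 0 -24 0 1;0 0 0 0 1;0 0 0 0 1;0 0 0 0 1'; python3 -m inch '0 0 0 0 0.6;0 0 0 0 0.55;0 0 0 0 0.5;0 0 0 0 0.45;0 0 0 0 0.4;0 0 0 0 0.3;0 0 0 0 0.2;0 0 0 0 0' 30; python3 -m inch '0 0 0 0 0;0 0 0 0 0;0 0 0 0 0;0 0 0 0 0'; python3 -c "
from h import *;st()"
```

```text
[476.4 102.4  72. ]
time: 9.3
tool_pos: [0.4751, 0.102, 0.1983]
tool_rot: [1.807, 1.569, 0.033]
contact_force: [0.2, 0.0, -0.4]
opening: 0.0918
time: 9.97
tool_pos: [0.4742, 0.1019, 0.1974]
tool_rot: [1.307, 1.571, -0.467]
contact_force: [0.2, 0.1, 0.8]
opening: 0.0431
time: 10.3
tool_pos: [0.4745, 0.1019, 0.1974]
tool_rot: [1.752, 1.57, -0.022]
contact_force: [1.6, 0.3, 0.7]
opening: 0.0357
t 10.3 grasp [474.6 101.9  38.4] toolx [ 0.001 -0.    -1.   ] jawdeg -11.6 turn to -11.5 (rad) 0.002 open 0.0357 F [1.6 0.3 0.7] q6 0.26
```

```bash
python3 -m inch '0 0 20 0 0;0 0 25 0 0;0 0 25 0 0;0 0 0 0 0;0 0 0 0 0'; python3 -m inch '24 -20 0 0 0;24 -20 0 0 0;24 -20 0 0 0;24 -20 0 0 0;24 -20 0 0 0;24 -20 0 0 0;4 -3.8 0 0 0;0 0 0 0 0'; python3 -m inch '0 0 0 0 0;0 0 0 0 0;0 0 0 0 0';python3 -c "
from h import *;st()"
```

```text
time: 10.72
tool_pos: [0.4742, 0.102, 0.268]
tool_rot: [1.828, 1.569, 0.054]
contact_force: [0.0, 0.4, -2.9]
opening: 0.0354
time: 11.38
tool_pos: [0.6226, -0.0234, 0.2647]
tool_rot: [-1.489, 1.568, 3.018]
contact_force: [0.3, 0.9, -1.6]
opening: 0.0352
time: 11.63
tool_pos: [0.6213, -0.0208, 0.2669]
tool_rot: [-1.596, 1.569, 2.914]
contact_force: [-0.6, -0.7, -1.9]
opening: 0.0353
t 11.63 grasp [621.1 -20.7 107.9] toolx [-0.002  0.    -1.   ] jawdeg -11.6 turn to -11.5 (rad) 0.001 open 0.0353 F [-0.6 -0.7 -1.9] q6 0.05
```

Going down 62 mm leaves about 4 mm before contact; the last part will be in small steps.

```bash
python3 -m inch '0 0 -25 0 0;0 0 -20 0 0;0 0 -12 0 0;0 0 -5 0 0;0 0 0 0 0;0 0 0 0 0;0 0 0 0 0'; python3 -m inch '0 0 -1 0 0;0 0 -1 0 0;0 0 0 0 0;0 0 0 0 0;0 0 0 0 0'; python3 -c "
from h import *;st()"
```

```text
time: 12.22
tool_pos: [0.6227, -0.0218, 0.2066]
tool_rot: [1.619, 1.569, -0.155]
contact_force: [1.4, -0.0, -1.7]
opening: 0.0352
time: 12.63
tool_pos: [0.6222, -0.0219, 0.2035]
tool_rot: [1.583, 1.571, -0.191]
contact_force: [-0.8, -0.3, -1.8]
opening: 0.0356
t 12.63 grasp [622.3 -21.9  44.5] toolx [ 0. -0. -1.] jawdeg -11.6 turn to -11.5 (rad) 0.002 open 0.0356 F [-0.8 -0.3 -1.8] q6 0.04
```

```bash
python3 -m inch '0 0 -1 0 0;0 0 -1 0 0;0 0 0 0 0;0 0 0 0 0;0 0 0 0 0';python3 -m inch '0 0 -0.7 0 0;0 0 0 0 0;0 0 0 0 0;0 0 0 0 0';python3 -m inch '0 0 -0.6 0 0;0 0 0 0 0;0 0 0 0 0;0 0 0 0 0'; python3 -c "
from h import *;st()"
```

```text
time: 13.05
tool_pos: [0.6222, -0.0219, 0.2013]
tool_rot: [-0.677, 1.571, -2.451]
contact_force: [-0.0, -0.0, -2.6]
opening: 0.0351
time: 13.38
tool_pos: [0.6222, -0.0218, 0.2006]
tool_rot: [1.414, 1.571, -0.36]
contact_force: [-0.3, -0.2, -2.2]
opening: 0.0354
time: 13.72
tool_pos: [0.6223, -0.0219, 0.2004]
tool_rot: [1.588, 1.57, -0.186]
contact_force: [-1.2, 0.2, 3.3]
opening: 0.0347
t 13.72 grasp [622.4 -21.9  41.4] toolx [ 0.001 -0.    -1.   ] jawdeg -11.6 turn to -11.5 (rad) 0.002 open 0.0347 F [-1.2  0.2  3.3] q6 0.04
```

```bash
python3 -m inch '0 0 0 0 0.45;0 0 0 0 0.5;0 0 0 0 0.6;0 0 0 0 0.7;0 0 0 0 0.7;0 0 0 0 0.7;0 0 0 0 0.7;0 0 0 0 0.7'; python3 -m inch '0 0 10 0 0.8;0 0 20 0 1;0 0 30 0 1;0 0 30 0 1;0 0 30 0 1;0 0 0 0 1'; python3 -m inch '-29 -11 0 0 1;-29 -11 0 0 1;-29 -11 0 0 1;-29 -11 0 0 1;-29 -11 0 0 1;-27.8 -11 0 0 1;0 0 0 0 1;0 0 0 0 1';python3 -m inch '0 0 0 0 1;0 0 0 0 1'; python3 -c "
from h import *;st()
cv2.imwrite('pics/w5.png',cams.read_camera('wrist')['color'][:,:,::-1])"
```

```text
time: 14.38
tool_pos: [0.6222, -0.0218, 0.2]
tool_rot: [2.153, 1.571, 0.379]
contact_force: [0.1, -0.1, -0.4]
opening: 0.064
time: 14.88
tool_pos: [0.6234, -0.022, 0.3278]
tool_rot: [1.62, 1.559, -0.154]
contact_force: [0.6, -0.4, 1.0]
opening: 0.0915
time: 15.55
tool_pos: [0.4486, -0.0883, 0.3208]
tool_rot: [1.479, 1.57, -0.296]
contact_force: [-0.2, 0.5, 0.3]
opening: 0.0922
time: 15.72
tool_pos: [0.4503, -0.0878, 0.3204]
tool_rot: [1.528, 1.569, -0.245]
contact_force: [0.4, -0.6, -0.2]
opening: 0.0918
t 15.72 grasp [450.5 -87.8 161.4] toolx [ 0.001 -0.    -1.   ] jawdeg -11.6 turn to -11.5 (rad) 0.002 open 0.0918 F [ 0.4 -0.6 -0.2] q6 -0.16
```

View pics/w5.png

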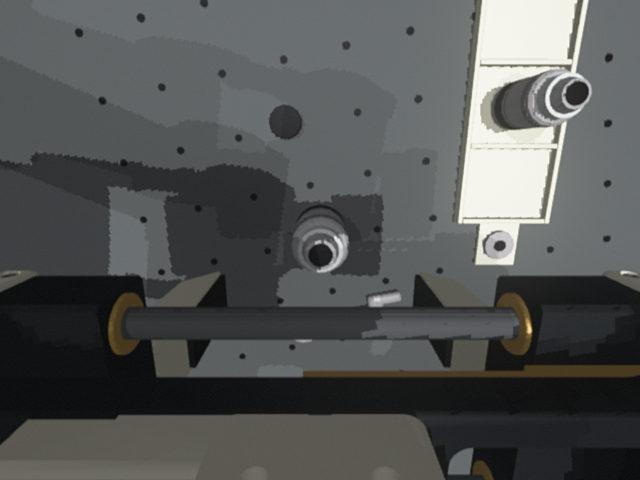

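C stands upright in cell 3, at (545,98), and d is centred at (320,255). Now gripping d.

```bash
python3 -m inch '-0.5 0 -30 0 1;0 0 -30 0 1;0 0 -30 0 1;0 0 -27 0 1;0 0 0 0 1;0 0 0 0 1;0 0 0 0 1'; python3 -m inch '0 0 0 0 0.65;0 0 0 0 0.6;0 0 0 0 0.55;0 0 0 0 0.5;0 0 0 0 0.45;0 0 0 0 0.4;0 0 0 0 0.2;0 0 0 0 0' 35; python3 -m inch '0 0 0 0 0;0 0 0 0 0;0 0 0 0 0;0 0 0 0 0'; python3 -c "
from h import *;st()"
```

```text
time: 16.35
tool_pos: [0.4498, -0.0879, 0.204]
tool_rot: [1.441, 1.569, -0.333]
contact_force: [0.6, -0.4, -0.6]
opening: 0.0919
time: 17.02
tool_pos: [0.4492, -0.088, 0.2032]
tool_rot: [1.452, 1.569, -0.322]
contact_force: [2.1, -0.8, 0.8]
opening: 0.043
time: 17.35
tool_pos: [0.4493, -0.088, 0.2033]
tool_rot: [1.428, 1.569, -0.346]
contact_force: [2.3, -0.4, 1.8]
opening: 0.0415
t 17.35 grasp [449.6 -88.1  44.3] toolx [ 0.002 -0.001 -1.   ] jawdeg -11.6 turn to -11.5 (rad) 0.002 open 0.0415 F [ 2.3 -0.4  1.8] q6 -0.16
```

```bash
python3 -m inch '0 0 20 0 0;0 0 25 0 0;0 0 25 0 0;0 0 0 0 0;0 0 0 0 0'; python3 -m inch '27 1 0 0 0;27 1 0 0 0;27 1 0 0 0;27 1 0 0 0;27 1 0 0 0;26 0.4 0 0 0;0 0 0 0 0;0 0 0 0 0'; python3 -m inch '0 0 -25 0 0;0 0 -20 0 0;0 0 -13 0 0;0 0 -5 0 0;0 0 0 0 0;0 0 0 0 0;0 0 0 0 0'; python3 -m inch '0 0 -1 0 0;0 0 -1 0 0;0 0 0 0 0;0 0 0 0 0;0 0 0 0 0';python3 -c "
from h import *;st()"
```

```text
time: 17.77
tool_pos: [0.4486, -0.0877, 0.2732]
tool_rot: [1.275, 1.57, -0.499]
contact_force: [-0.7, 1.0, -3.0]
opening: 0.0413
time: 18.43
tool_pos: [0.6098, -0.0822, 0.2699]
tool_rot: [-1.603, 1.566, 2.907]
contact_force: [-0.5, 0.5, -3.8]
opening: 0.0409
time: 19.02
tool_pos: [0.61, -0.0826, 0.2108]
tool_rot: [1.499, 1.569, -0.275]
contact_force: [-0.1, -0.1, -3.5]
opening: 0.0413
time: 19.43
tool_pos: [0.6099, -0.0824, 0.2082]
tool_rot: [1.528, 1.571, -0.246]
contact_force: [0.5, -0.4, -2.1]
opening: 0.0417
t 19.43 grasp [610.  -82.4  49.2] toolx [ 0. -0. -1.] jawdeg -11.6 turn to -11.5 (rad) 0.002 open 0.0417 F [ 0.5 -0.4 -2.1] q6 -0.06
```

```bash
python3 -m inch '0 0 -1 0 0;0 0 0 0 0;0 0 0 0 0;0 0 0 0 0';python3 -m inch '0 0 -0.7 0 0;0 0 0 0 0;0 0 0 0 0;0 0 0 0 0';python3 -m inch '0 0 -0.5 0 0;0 0 0 0 0;0 0 0 0 0;0 0 0 0 0'; python3 -c "
from h import *;st()"
```

```text
time: 19.77
tool_pos: [0.6099, -0.0825, 0.207]
tool_rot: [0.02, 1.571, -1.754]
contact_force: [-0.3, -0.8, -4.2]
opening: 0.0415
time: 20.1
tool_pos: [0.6099, -0.0825, 0.2063]
tool_rot: [1.19, 1.571, -0.583]
contact_force: [-0.1, -0.1, -2.7]
opening: 0.0413
time: 20.43
tool_pos: [0.6099, -0.0824, 0.2062]
tool_rot: [1.466, 1.57, -0.308]
contact_force: [-1.2, 0.2, 2.7]
opening: 0.0417
t 20.43 grasp [610.  -82.4  47.2] toolx [ 0. -0. -1.] jawdeg -11.6 turn to -11.5 (rad) 0.002 open 0.0417 F [-1.2  0.2  2.7] q6 -0.06
```

```bash
python3 -m inch '0 0 0 0 0.5;0 0 0 0 0.55;0 0 0 0 0.65;0 0 0 0 0.75;0 0 0 0 0.75;0 0 0 0 0.75;0 0 0 0 0.75;0 0 0 0 0.75'; python3 -m inch '0 0 10 0 0.8;0 0 20 0 1;0 0 30 0 1;0 0 30 0 1;0 0 30 0 1;0 0 0 0 1'; python3 -m inch '-21 -27.2 0 0 1;-21 -27.2 0 0 1;-21 -27.2 0 0 1;-21 -27.2 0 0 1;-21 -27.2 0 0 1;-21 -27.2 0 0 1;-19.1 -27.2 0 0 1;0 0 0 0 1';python3 -m inch '0 0 -15 0 1;0 0 0 0 1;0 0 0 0 1;0 0 0 0 1'; python3 -c "
from h import *;st()
cv2.imwrite('pics/w6.png',cams.read_camera('wrist')['color'][:,:,::-1])"
```

```text
time: 21.1
tool_pos: [0.6099, -0.0825, 0.2058]
tool_rot: [1.488, 1.571, -0.286]
contact_force: [-0.6, -0.4, 0.8]
opening: 0.0688
time: 21.6
tool_pos: [0.6111, -0.0827, 0.3335]
tool_rot: [1.517, 1.559, -0.257]
contact_force: [0.6, -0.4, 0.5]
opening: 0.0915
time: 22.27
tool_pos: [0.462, -0.2768, 0.3264]
tool_rot: [-0.03, 1.569, -1.808]
contact_force: [0.1, -0.0, -0.3]
opening: 0.092
time: 22.6
tool_pos: [0.4652, -0.2724, 0.3113]
tool_rot: [1.413, 1.57, -0.36]
contact_force: [0.9, 0.1, -0.6]
opening: 0.0921
t 22.6 grasp [ 465.3 -272.4  152.3] toolx [ 0. -0. -1.] jawdeg -11.6 turn to -11.5 (rad) 0.001 open 0.0921 F [ 0.9  0.1 -0.6] q6 -0.47
```

View pics/w6.png

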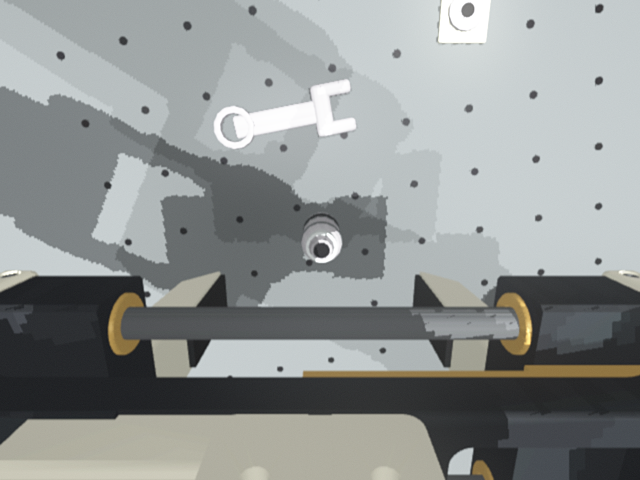

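B is centred at (321,250). I'll go down and grip it.

```bash
python3 -m inch '-0.3 -0.3 -30 0 1;0 0 -30 0 1;0 0 -30 0 1;0 0 -28 0 1;0 0 0 0 1;0 0 0 0 1;0 0 0 0 1'; python3 -m inch '0 0 0 0 0.5;0 0 0 0 0.45;0 0 0 0 0.4;0 0 0 0 0.35;0 0 0 0 0.3;0 0 0 0 0.2;0 0 0 0 0.1;0 0 0 0 0' 28; python3 -m inch '0 0 0 0 0;0 0 0 0 0;0 0 0 0 0;0 0 0 0 0'; python3 -c "
from h import *;st()"
```

```text
time: 23.23
tool_pos: [0.4653, -0.2734, 0.1945]
tool_rot: [1.121, 1.568, -0.652]
contact_force: [1.1, -1.1, -0.5]
opening: 0.0917
time: 23.9
tool_pos: [0.4645, -0.2732, 0.1928]
tool_rot: [1.686, 1.571, -0.087]
contact_force: [-0.6, 0.1, -1.0]
opening: 0.0429
time: 24.23
tool_pos: [0.4646, -0.2732, 0.1928]
tool_rot: [1.223, 1.57, -0.551]
contact_force: [0.3, -0.4, -0.8]
opening: 0.0292
t 24.23 grasp [ 464.7 -273.3   33.8] toolx [ 0. -0. -1.] jawdeg -11.6 turn to -11.5 (rad) 0.002 open 0.0292 F [ 0.3 -0.4 -0.8] q6 -0.47
```

```bash
python3 -m inch '0 0 20 0 0;0 0 30 0 0;0 0 30 0 0;0 0 20 0 0;0 0 0 0 0'; python3 -m inch '0 30 0 0 0;0 30 0 0 0;0 30 0 0 0;0 30 0 0 0;0 30 0 0 0;0 30 0 0 0;0 30 0 0 0;0 30 0 0 0'; python3 -m inch '20 30 0 0 0;30 30 0 0 0;30 12 0 0 0;30 0 0 0 0;30 0 0 0 0;30 0 0 0 0;0 0 0 0 0;0 0 0 0 0'; python3 -m inch '0 0 0 0 0;0 0 0 0 0'; python3 -c "
from h import *;st()"
```

```text
time: 24.65
tool_pos: [0.4653, -0.2737, 0.297]
tool_rot: [1.101, 1.563, -0.673]
contact_force: [-0.2, -0.7, -1.2]
opening: 0.0291
time: 25.32
tool_pos: [0.4638, -0.0317, 0.2917]
tool_rot: [-1.584, 1.569, 2.926]
contact_force: [0.6, 0.1, -1.5]
opening: 0.0294
time: 25.98
tool_pos: [0.6344, 0.0383, 0.2904]
tool_rot: [-1.397, 1.568, 3.112]
contact_force: [-1.0, -0.2, -2.2]
opening: 0.0295
time: 26.15
tool_pos: [0.633, 0.0383, 0.292]
tool_rot: [-1.41, 1.569, 3.099]
contact_force: [-0.3, 0.2, -2.1]
opening: 0.029
t 26.15 grasp [632.6  38.3 133. ] toolx [-0.002  0.    -1.   ] jawdeg -11.6 turn to -11.5 (rad) 0.002 open 0.029 F [-0.3  0.2 -2.1] q6 0.14
```

```bash
python3 -m inch '1 0.5 -30 0 0;0 0 -30 0 0;0 0 -20 0 0;0 0 -10 0 0;0 0 -3 0 0;0 0 0 0 0;0 0 0 0 0;0 0 0 0 0'; python3 -m inch '0 0 -1 0 0;0 0 0 0 0;0 0 0 0 0;0 0 0 0 0';python3 -c "
from h import *;st()"
```

```text
time: 26.82
tool_pos: [0.6355, 0.0388, 0.2017]
tool_rot: [1.704, 1.568, -0.07]
contact_force: [0.2, -0.1, -1.1]
opening: 0.0291
time: 27.15
tool_pos: [0.635, 0.0388, 0.1991]
tool_rot: [1.696, 1.57, -0.077]
contact_force: [0.2, -0.3, -1.3]
opening: 0.0293
t 27.15 grasp [635.1  38.8  40.1] toolx [ 0. -0. -1.] jawdeg -11.6 turn to -11.5 (rad) 0.002 open 0.0293 F [ 0.2 -0.3 -1.3] q6 0.14
```

```bash
python3 -m inch '0 0 -1 0 0;0 0 -1 0 0;0 0 0 0 0;0 0 0 0 0;0 0 0 0 0';python3 -m inch '0 0 -0.7 0 0;0 0 0 0 0;0 0 0 0 0;0 0 0 0 0';python3 -m inch '0 0 -0.7 0 0;0 0 0 0 0;0 0 0 0 0;0 0 0 0 0'; python3 -c "
from h import *;st()"
```

```text
time: 27.57
tool_pos: [0.635, 0.0388, 0.1968]
tool_rot: [-0.859, 1.571, -2.632]
contact_force: [0.0, 0.5, -1.4]
opening: 0.0294
time: 27.9
tool_pos: [0.635, 0.0388, 0.1961]
tool_rot: [1.424, 1.571, -0.35]
contact_force: [-0.9, 0.4, -1.7]
opening: 0.0291
time: 28.23
tool_pos: [0.635, 0.0388, 0.1958]
tool_rot: [1.666, 1.57, -0.108]
contact_force: [-0.7, 0.1, 2.5]
opening: 0.0292
t 28.23 grasp [635.1  38.8  36.8] toolx [ 0.001 -0.    -1.   ] jawdeg -11.6 turn to -11.5 (rad) 0.002 open 0.0292 F [-0.7  0.1  2.5] q6 0.14
```

Contact, at the expected height. I'll release, back off clear of the cameras and check.

```bash
python3 -m inch '0 0 0 0 0.4;0 0 0 0 0.45;0 0 0 0 0.55;0 0 0 0 0.65;0 0 0 0 0.65;0 0 0 0 0.65;0 0 0 0 0.65;0 0 0 0 0.65'; python3 -m inch '0 0 10 0 0.7;0 0 20 0 1;0 0 30 0 1;0 0 40 0 1;0 0 40 0 1;0 0 40 0 1;0 0 0 0 1'; python3 -m inch '-38 0 0 0 1;-38 0 0 0 1;-38 0 0 0 1;-38 0 0 0 1;-38 0 0 0 1;-38 10 0 0 1;-20 30 0 0 1;0 40 0 0 1';python3 -m inch '0 40 0 0 1;0 40 0 0 1;0 40 0 0 1;0 40 0 0 1;0 40 0 0 1;0 0 0 0 1;0 0 0 0 1;0 0 0 0 1'; python3 -c "
from h import *;st()
for n in('top','scene'): cv2.imwrite(f'pics/{n}9.png',cams.read_camera(n)['color'][:,:,::-1])"
```

```text
time: 28.9
tool_pos: [0.635, 0.0388, 0.1954]
tool_rot: [1.148, 1.571, -0.625]
contact_force: [0.1, 0.3, -0.4]
opening: 0.0598
time: 29.48
tool_pos: [0.6359, 0.0389, 0.386]
tool_rot: [1.718, 1.554, -0.056]
contact_force: [0.8, -0.1, 1.1]
opening: 0.0911
time: 30.15
tool_pos: [0.3832, 0.118, 0.3761]
tool_rot: [-0.603, 1.57, -2.381]
contact_force: [2.6, 0.7, -0.3]
opening: 0.0919
time: 30.82
tool_pos: [0.3867, 0.3186, 0.3755]
tool_rot: [0.178, 1.57, -1.595]
contact_force: [-0.8, -0.0, -1.4]
opening: 0.0918
t 30.82 grasp [386.7 318.5 216.5] toolx [-0.    -0.001 -1.   ] jawdeg -11.6 turn to -11.5 (rad) 0.001 open 0.0918 F [-0.8 -0.  -1.4] q6 0.74
```

View pics/top9.png

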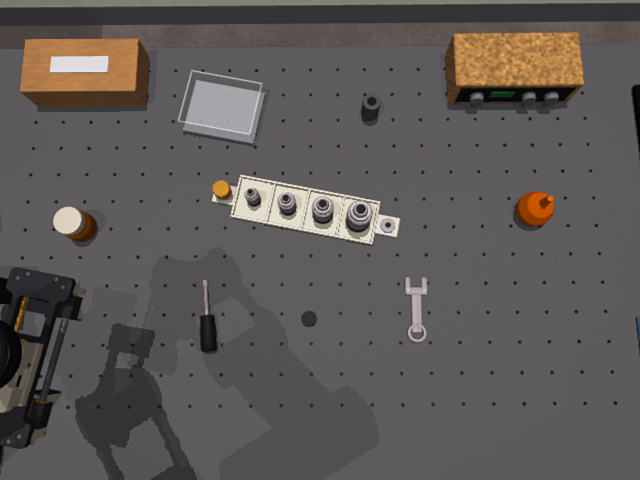

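View pics/scene9.png

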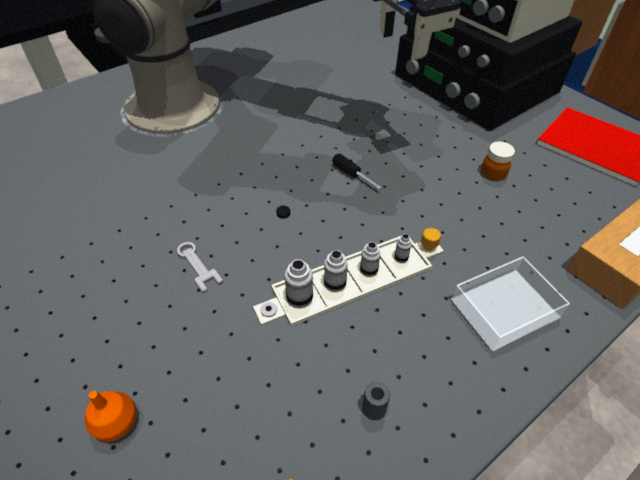

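All four stand in the right order, and the other things look unmoved. One numeric check of the nose positions in both views.

```bash
python3 - <<'E'
from h import *
C={n:cams.read_camera(n) for n in("top","scene")}
g={n:cv2.cvtColor(C[n]["color"],cv2.COLOR_RGB2GRAY) for n in C}
Q={"top":dict(a=(251,190),b=(286,197),c=(322,202),d=(360,208)),"scene":dict(a=(404,238),b=(372,246),c=(336,255),d=(298,264))}
c0=np.array([.6290,.0084]);u=np.array([np.cos(np.radians(78.45)),np.sin(np.radians(78.45))]);x=np.array([u[1],-u[0]])
for k,h in zip("abcd",(.057,.065,.075,.085)):
  r=[]
  for n in C:
    U,V=Q[n][k];p=g[n][V-6:V+7,U-6:U+7];m=(p<70).astype(np.uint8)
    nn,l,s,ce=cv2.connectedComponentsWithStats(m)
    ok=[i for i in range(1,nn) if s[i,4]>3]
    if not ok: print(k,n,"none");continue
    i=min(ok,key=lambda i:np.hypot(*(ce[i]-6)));uv=ce[i]+[U-6,V-6];r.append(ray(C[n],*uv))
    w=plane(C[n],*uv,h)[:2]-c0;print(k,n,uv.round(1),"row",(w@u*1000).round(1),"across",(w@x*1000).round(1))
  if len(r)==2:print("  tri z",tri(r)[2].round(4))
for n in C:
  b=cv2.imread(f"pics/{n}0.png",0);d=(cv2.absdiff(b,g[n])>45).astype(np.uint8);cs=cv2.findContours(d,0,1)[0]
  print(n,[cv2.boundingRect(c) for c in cs if cv2.contourArea(c)>25])
print(readout.observe()["time"])
E
```

```text
a top [249.7 191.3] row 93.3 across 0.2
a scene [405.1 235.9] row 93.5 across -0.9
  tri z 0.0581
b top [285.3 197.5] row 31.9 across -0.9
b scene [371.5 244.7] row 31.9 across -2.5
  tri z 0.0664
c top [322.3 203. ] row -30.2 across -1.1
c scene [335.8 254.1] row -30.5 across -2.5
  tri z 0.0762
d top [360.4 208.7] row -92.3 across -1.4
d scene [297.5 264.2] row -92.7 across -2.4
  tri z 0.0858
top [(0, 383, 10, 30), (49, 332, 17, 50), (354, 298, 23, 24), (463, 295, 12, 17), (18, 295, 8, 16), (473, 292, 15, 16), (236, 286, 20, 20), (9, 275, 74, 173), (352, 204, 16, 14), (345, 201, 28, 38), (312, 199, 22, 30), (277, 193, 20, 27), (245, 188, 16, 23)]
scene [(135, 290, 22, 16), (129, 273, 19, 13), (321, 262, 27, 31), (283, 259, 31, 50), (324, 251, 21, 16), (357, 250, 23, 28), (361, 243, 16, 10), (392, 234, 20, 30), (229, 230, 26, 17), (227, 205, 24, 19), (232, 203, 11, 7), (327, 196, 20, 11), (328, 183, 20, 9), (331, 168, 17, 19), (386, 150, 11, 7), (341, 122, 69, 31), (190, 109, 19, 15), (341, 103, 17, 16), (125, 99, 12, 17), (256, 88, 71, 20), (199, 70, 56, 30), (263, 40, 135, 30), (191, 31, 46, 21), (162, 14, 16, 35), (411, 13, 44, 47), (384, 11, 11, 27), (100, 8, 15, 29), (431, 0, 19, 12), (383, 0, 26, 25), (129, 0, 37, 27)]
31.0167
```

All four are within 3 mm of their cell centres and at the right height, and nothing else has shifted. Handing in.

```bash
python3 -c "
from cell import workorder
print(workorder.hand_in())"
```

```text
the job is handed in; nothing more can be done
None
```

All four objectives are in the white tray, one to a cell, smallest next to the brass thumbscrew and largest next to the flat steel screw. I picked and placed them in the order a, c, d, b. Each was lowered until the wrist force showed about 2.5–3.3 N of contact at the expected height, then released. The job was handed in at about 31 s, and no verdict was reported.

- **Position:** both cameras put every nose centre within about 1 mm of its cell centre along the row and 2.5 mm across it.
- **Height and tilt:** nose-tip heights from the two views came out 1–1.5 mm above nominal, within the calibration error. All four look upright in the pictures.
- **Other things:** comparing before and after pictures showed changes only at the objectives' old and new places and at the arm and its shadow. At hand-in the arm was clear of everything, with the gripper open.
- **Disagreements:** no check failed. The two views differed by up to 1.6 mm in the across-row positions.

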